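# Stop the hotplate, check its temperature, reset the stop

## Robot

A 6-joint arm with a two-finger parallel gripper is mounted at the origin on the work surface. World frame = base frame: x ahead of the robot, y to its left, z up, the work surface at z = 0. Lengths are in m, angles in rad, forces in N, time in s.
With the tool pointing down it reaches from about 0.225 to 0.875 m from the base axis. Payload 3.4 kg.
Tool frame: the origin (TCP) lies on the centre line of the jaws, within the pads' length; the fingertips stand 25 mm ahead of it and the grasp point (between the pads) lies 6 mm ahead of it; z points along the fingers, y is the line along which they close (so a half turn about z gives the same grasp; the last joint's range is limited). The gripper opens to 85 mm and grips with 20 to 120 N. Pads are 22 mm wide; open, the fingers measure 114 mm over their backs; the gripper's body (76 mm by 85 mm) begins 54 mm behind the grasp point. The pads swing forward as they close: fully open they stand 13 mm farther back than shut.
Start: joints at [-1.454, 0.276, 1.505, -0, 1.361, -0.121], TCP at [0.135, -0.559, 0.256] pointing down, gripper open.
Joint ranges: [-2.89, 2.89], [-0.75, 2.08], [0.22, 2.7], [-1.18, 4.32], [0.11, 2.71], [-2.7, 2.7]. Speed limits (rad/s): [2.57, 2.57, 3.14, 3.14, 3.14, 3.14].

## Interface

Orientations are given as a rotation vector (axis times angle).
In Python, from workcell import env gives the robot as it stands.
- The arm moves only by the tool arm_command, never from a script. Its argument "series" is a list of rows, each a list of 3 entries, a list of its own where there are three numbers: the closure, from -1 (fully open) to 1 (shut), then the shift along the tool's x, y, z in m, then the turn about the tool's z in degrees. A call has 1 to 20 rows; each row is the pose to reach, as a shift and turn from the pose commanded when the call began, along the tool's axes at that moment; what a row does not reach only later rows make up. A row lasts 1/12 s, in which the tool goes at most 41.7 mm and 7.16 degrees, less where a joint would pass 70% of its speed; a pose out of reach is approached as far as the arm can. A call with a gripper value outside its range is refused whole. The fingers move at their own pace and stop on an object; "newtons" is the grip in N (left out, the last holds). Time passes only in rows, so rows that repeat a pose let the fingers close. It gives the time, the measured TCP pose, the force, the opening and the grip force at its end, in the units of the state.
- env.get_state(): the state, without advancing time (a new reading comes with each control period).
- env.get_image(name): name is "scene" or "top"; returns the picture (480x640x3 uint8, red, green, blue); there is no depth.
- env.camera_info(name): a dict with "K" (3x3 intrinsics, pixels), "dist_coeffs" ([k1, k2, p1, p2, k3] as OpenCV has them; the pictures are not rectified), "pose" (4x4, takes a point from camera to world coordinates). Camera axes: x right, y down, z forward; pixel columns grow to the right and rows downward; lengths in m; the calibration is good to about 2 mm. A picture is of the moment at which its call begins. camera_info takes no time and is no camera call.
- env.close_job(): hands the job in; it is judged then, once.
The state is a dict: "clock": time; "joint_pos": joint angles; "dq": joint speeds; "joint_torque": joint torques, N m; "tool_pos": TCP position; "tcp_rot": TCP orientation; "ft_force": force on the tool from outside, world axes, zero at the start; "ft_torque": the same for the moment, N m; "opening": opening from 0.0 (shut) to 1.0 (fully open); "finger_force": force on a finger pad.
Only numpy, scipy, OpenCV 4.12 (cv2) and the standard library are available. Lean on these libraries where they do the work, as an engineer would, in place of code of your own. Each camera call takes 0.05 s, during which the arm holds its last target. There are 200 camera calls.

## Task

Press the red mushroom stop on the grey stop box fully in until it latches, and let go of it. While it is latched, pick up the yellow infrared thermometer, aim it down at the black spot in the middle of the hotplate from 10 to 20 cm away and hold it steady there for two seconds, without touching the hotplate, then lay it back flat in the middle of its blue mat. Last, twist the stop's head clockwise until it releases, let it pop fully up and let go; leave the glassware and other things standing where they are.

Things in the scene. Friction and masses are not known exactly. Their poses are not given: they have to be found in the camera images.
- stop_box: Fixed grey wedge carrying the stop, 150 mm deep (x), 160 mm wide (y), 40 mm high at its front (-x), 145 mm at its back, with a white panel on top that slopes 35 degrees (0.61 rad) from level and faces roughly the robot. The stop stands in the panel's middle; nothing else sticks out within 60 mm of its axis but a yellow disc, 72 mm wide, 3 mm high. Origin: centre of its underside, on the table.
- stop_top (a point): Centre of the flat top of the red mushroom head; moves and turns with it. z: the panel's outward normal, which is the head's axis (a tool in line with it has its z reversed). The head is a drum 52 mm in diameter, 30 mm tall, its straight side 5 to 22 mm above its underside; its top is 44 mm off the panel when up, about 34 mm when latched.
- stop_press (a joint): How far the head is pressed in along its axis, m: 0 up, 0.0125 fully in. A spring pushes it out; pushing it in takes about 5 N. Near 0.010 a pawl snaps over, where it then stays; the end stop is at 0.0125. Press by distance, some 3 mm past the end stop at 10 to 20 N: a lighter force stop may trip early at the first touch.
- stop_turn (a joint): Turn of the head, rad, growing clockwise seen from outside the panel; 0 to 1.1. Once the head is up, a weak spring (under 0.05 N m) turns it back to 0. When latched, a turn past about 0.6 (0.8 to be sure) frees the pawl, and the head springs up once let go or drawn up along its axis (a firm grip may hold it in until then).
- hotplate: White hotplate stirrer, fixed, 200 mm (its x) by 170 mm, 100 mm high, with a round white ceramic plate 148 mm in diameter on top and two black knobs on its front (-x), out to 117 mm. Origin: centre of its underside, on the table. Hot: not to be touched.
- spot (a point): Centre of the matt black spot, 60 mm in diameter, in the middle of the plate's top, 101 mm above the table. z up.
- thermometer: Yellow bar-shaped infrared thermometer, loose, 150 mm long (its x), 28 mm wide (y), 30 mm high (z), 130 g, with a black lens barrel at its +x end (29 mm in diameter, 32 mm long), lying flat on the mat. Origin: middle of its length, on its underside; a good grip is across its width at the origin.
- lens (a point): Centre of the lens face: 75 mm along x and 15 mm up from the thermometer's origin. It looks along this point's +x (the thermometer's x): it is aimed when the spot lies on that line.
- mat: Blue mat, fixed, 200 mm (x) by 120 mm (y), 4 mm thick. Origin: centre of its underside, on the table.
- amber_bottle: Brown glass bottle with blue cap, 84 mm wide, 190 mm tall, loose, to be left standing. Origin: centre of its underside.
- wash_bottle: Yellow plastic bottle with red cap, 68 mm wide, 160 mm tall, loose, to be left standing. Origin: centre of its underside.
- flask: Clear conical flask, 82 mm wide at the foot, 120 mm tall, loose, to be left standing. Origin: centre of its underside.
- beaker: Greenish glass beaker, 68 mm wide, 85 mm tall, loose, to be left standing. Origin: centre of its underside.
- steel_pot: Steel pot, 72 mm wide, 106 mm tall, loose, to be left standing. Origin: centre of its underside.
Mind the look-alikes: they are no part of the job. Leave any green look-alike of the stop_box alone. Several things look just like the mat: the one meant starts farthest to the robot's right.

How it is judged:
On the way, in this order (a step that is already met when the one before it is completed fails the run):
1. the stop is pressed in and stays latched with the robot off it (value of joint stop_press above 0.008 m and contact force between each of the fingers, the arm and stop_press below 0.3 N), for 0.2 s.
2. with the stop still latched, the held thermometer is aimed at the black spot and held steady for a second (y of spot in the frame of lens between -0.028 and 0.028 m and z of spot in the frame of lens between -0.028 and 0.028 m and x of spot in the frame of lens between 0.08 and 0.23 m and z of lens in the frame of spot above 0.04 m and value of joint stop_press above 0.008 m and contact force between the fingers and thermometer above 1 N and linear speed of thermometer below 0.03 m/s and angular speed of thermometer below 0.25 rad/s), for 1 s.
3. the thermometer is back on its mat and released, with the stop still latched (value of joint stop_press above 0.008 m and horizontal distance between thermometer and mat below 0.05 m and height (world z) of lens below 0.03 m and contact force between the fingers and thermometer below 0.3 N), for 0.2 s.
4. the latched head is turned clockwise (value of joint stop_turn above 0.3 rad and value of joint stop_press above 0.006 m).
At the end, for the whole second after the job is handed in: the stop's head is fully up again (within 2 mm) and turned back (within 0.2 rad), and the thermometer lies flat and at rest on its mat, its middle within 50 mm of the mat's (value of joint stop_press below 0.002 m and value of joint stop_turn below 0.2 rad and horizontal distance between thermometer and mat below 0.05 m and height (world z) of lens below 0.03 m and angle between lens's own x axis and vertical between 1.45 and 1.69 rad and linear speed of thermometer below 0.02 m/s); the robot touches nothing.
It fails at once if the hotplate is touched by the robot or the thermometer (contact force between hotplate and the arm above 1 N or contact force between hotplate and the fingers above 1 N or contact force between hotplate and thermometer above 1 N).
It fails at once if a bystander is moved by more than 30 mm or tipped (distance of any of amber_bottle, wash_bottle, flask, beaker, steel_pot from where it was at the start of the episode above 0.03 m or angle between any of amber_bottle, wash_bottle, flask, beaker, steel_pot's own z axis and vertical above 0.35 rad).
It also fails if it takes over 72 s, if anything falls off the work surface, if the arm or the gripper's body presses on something with over 40 N, if the wrist force passes 120 N, or if a joint passes its speed limit or range.

## Working session

There is one attempt and no reset: what is moved stays moved. The work goes in short steps, Python scripts to look and compute and a tool call to move; the robot and the scene stay as the last step left them, time stands still between calls to the robot, and variables do not carry over. Pictures are saved under pics/ and viewed, at most 10 in all, crops included, and the job is handed in when it is done.

Besides the shell and the picture viewer there is one more tool, called after "Call:" by a JSON object that holds its "name" and its "arguments". arm_command: Moves the arm, as the interface text tells. Its arguments: {"type":"object","properties":{"series":{"type":"array","items":{"type":"array"}},"newtons":{"type":"number"}},"required":["series"]}

```bash
ls; mkdir -p pics; python3 - <<'E'
from workcell import env
import cv2
for n in("scene","top"):
    im=env.get_image(n); cv2.imwrite(f"pics/{n}0.png",im[:,:,::-1]); c=env.camera_info(n); print(n,c["K"],c["dist_coeffs"],c["pose"])
print(env.get_state())
E
```

```text
pics
scene [[597.72202641   0.         319.21935175]
 [  0.         597.72202641 261.07530654]
 [  0.           0.           1.        ]] [0.00444574 0.         0.         0.         0.        ] [[-0.69299597  0.48046123 -0.53750683  1.28586239]
 [ 0.72083886  0.47434957 -0.50535515  0.79659773]
 [ 0.01216258 -0.7376649  -0.67505746  1.14390439]
 [ 0.          0.          0.          1.        ]]
top [[461.4896905    0.         321.36564765]
 [  0.         461.4896905  243.81305528]
 [  0.           0.           1.        ]] [-0.01873902  0.          0.          0.          0.        ] [[ 0.02141173 -0.99930636  0.03046873  0.4052977 ]
 [-0.99961127 -0.02194267 -0.01719938  0.01552368]
 [ 0.01785602 -0.03008862 -0.99938773  1.22405961]
 [ 0.          0.          0.          1.        ]]
{'clock': 0.1, 'joint_pos': array([-1.45402335e+00,  2.76536447e-01,  1.50600687e+00,  2.28501415e-05,
        1.36073017e+00, -1.21003746e-01]), 'dq': array([ 2.80430161e-04, -1.93856516e-03, -2.00352334e-03,  7.07486703e-05,
       -5.08446319e-04,  8.77838620e-05]), 'joint_torque': array([ 1.62060147e-03, -4.17697227e+01, -2.46405637e+01, -1.28153542e-04,
        5.84154957e-03,  2.55173717e-06]), 'tool_pos': array([ 0.13538559, -0.55838332,  0.25552338]), 'tcp_rot': array([-3.11774844e+00, -3.72412746e-01, -4.06608838e-05]), 'ft_force': array([-0.32537118,  0.0231807 ,  0.11253398]), 'ft_torque': array([ 0.01452388, -0.00550957, -0.05657357]), 'finger_force': 0.0, 'opening': 1.0027814750303137}
```

View pics/scene0.png

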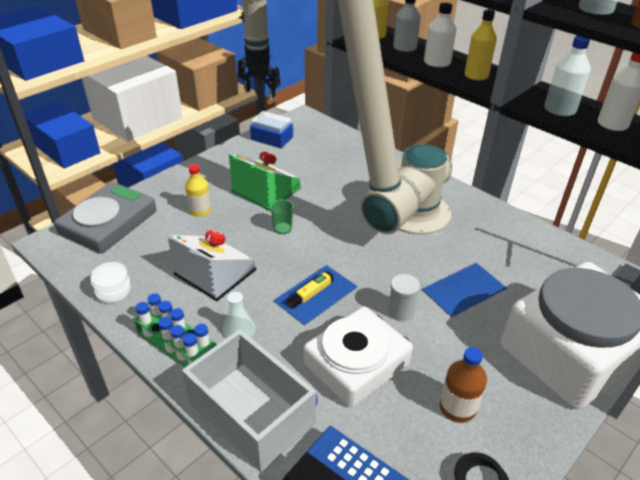

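View pics/top0.png

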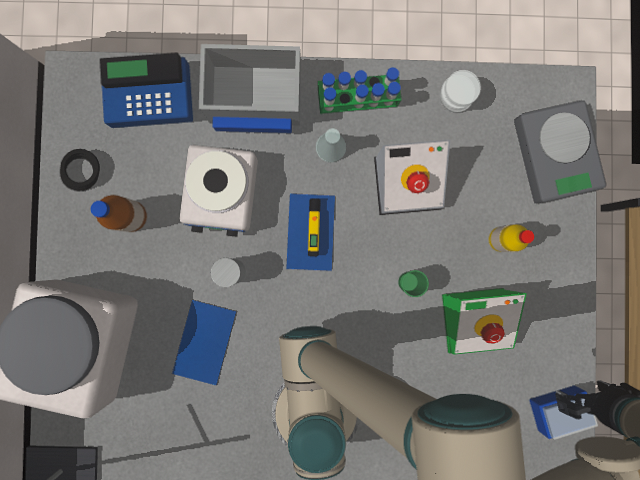

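The top view has +x pointing up and +y pointing left. The stop is near (418,182), the thermometer near (314,228) with its lens end up on the right-hand mat, and the black spot near (215,181). The flask, beaker and pot are at about (331,145), (413,282) and (226,272). I'll zoom in for exact pixels.

```bash
python3 - <<'E'
import cv2
im=cv2.imread("pics/top0.png")[125:285,175:465]
cv2.imwrite("pics/crop1.png",cv2.resize(im,None,fx=2.7,fy=2.7,interpolation=cv2.INTER_CUBIC))
E
cat > h.py <<'E'
import numpy as np,cv2
from workcell import env
def ray(n,uv):
    c=env.camera_info(n);P=np.array(c["pose"])
    p=cv2.undistortPoints(np.array([[uv]],float),np.array(c["K"]),np.array(c["dist_coeffs"]))[0,0]
    return P[:3,3],P[:3,:3]@np.array([p[0],p[1],1])
def at(n,uv,z):
    o,d=ray(n,uv);return (o+d*(z-o[2])/d[2]).round(4)
def tri(uvs,uvt):
    (a,d),(b,e)=ray("scene",uvs),ray("top",uvt)
    A=np.stack([d,-e],1);s=np.linalg.lstsq(A,b-a,rcond=None)[0]
    p,q=a+d*s[0],b+e*s[1];return ((p+q)/2).round(4),np.linalg.norm(p-q).round(4)
def proj(n,X):
    c=env.camera_info(n);T=np.linalg.inv(c["pose"])
    return cv2.projectPoints(np.array(X,float).reshape(-1,1,3),cv2.Rodrigues(T[:3,:3])[0],T[:3,3],np.array(c["K"]),np.array(c["dist_coeffs"]))[0][:,0].round(1)
E
```

```text
(no output)
```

View pics/crop1.png

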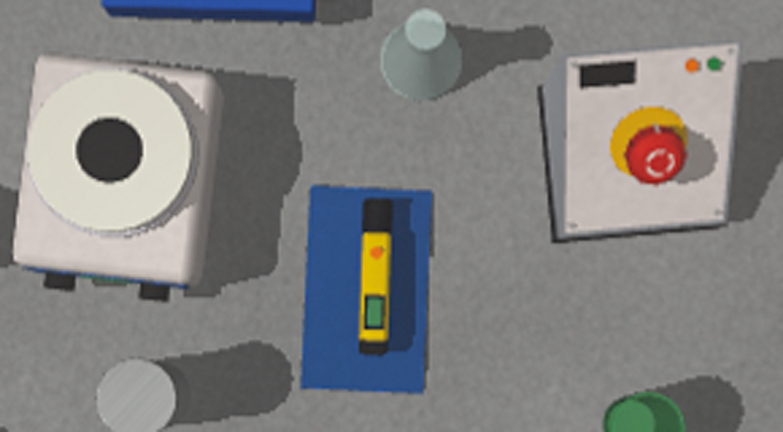

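The crop shows the spot at (109,150), the stop's head top at (658,161), and the panel corners at (567,57), (738,44), (727,224) and (565,232). The thermometer runs from its lens at (378,200) to its tail at (373,353). The mat corners are (310,186), (433,190), (425,392) and (301,388).

```bash
python3 - <<'E'
from h import *
f=lambda u,v,z:at("top",(175+u/2.7,125+v/2.7),z)
print("spot",f(109,150,.101))
print("stop",f(659,161,.1285), "scene", at("scene",(216,238),.1285))
for c,z in(((567,57),.145),((738,44),.145),((727,224),.04),((565,232),.04)):print("panel",f(*c,z))
print("therm",f(378,200,.03),f(373,353,.03))
m=[f(*c,.004) for c in((310,186),(433,190),(425,392),(301,388))];print("mat",m,np.mean(m,0))
for n,c in dict(flask=(331,136),beaker=(413,275)).items():print(n,at("top",c,.1))
print("pot",f(136,397,.106),"beaker",f(645,425,.085),"flask",f(426,28,.12))
hp=[f(*c,.1) for c in((38,57),(220,72),(190,285),(15,262))];print("hp",hp,np.mean(hp,0))
E
```

```text
spot [0.5881 0.2579 0.101 ]
stop [ 0.5857 -0.2344  0.1285] scene [ 0.6028 -0.2179  0.1285]
panel [ 0.6725 -0.1485  0.145 ]
panel [ 0.6881 -0.2991  0.145 ]
panel [ 0.5412 -0.3211  0.04  ]
panel [ 0.5298 -0.1653  0.04  ]
therm [0.5575 0.014  0.03  ] [0.4104 0.0156 0.03  ]
mat [array([0.5731, 0.081 , 0.004 ]), array([ 0.572 , -0.0399,  0.004 ]), array([ 0.3734, -0.0361,  0.004 ]), array([0.3748, 0.0851, 0.004 ])] [0.473325 0.022525 0.004   ]
flask [ 0.7051 -0.0218  0.1   ]
beaker [ 0.3683 -0.2293  0.1   ]
pot [0.3662 0.2264 0.106 ] beaker [ 0.3495 -0.2351  0.085 ] flask [ 0.7015 -0.0254  0.12  ]
hp [array([0.6715, 0.3249, 0.1   ]), array([0.6618, 0.1599, 0.1   ]), array([0.4678, 0.1818, 0.1   ]), array([0.485 , 0.3397, 0.1   ])] [0.571525 0.251575 0.1     ]
```

```bash
cat >> h.py <<'E'
from scipy.spatial.transform import Rotation as Ro
def go(*ts):
    "targets (x,y,z[,yaw deg]) -> tool shift mm, turn deg"
    s=env.get_state();R=Ro.from_rotvec(s["tcp_rot"]).as_matrix();yaw=np.degrees(np.arctan2(R[1,0],R[0,0]))
    print("t",s["clock"],"pos",s["tool_pos"].round(4),"yaw",yaw.round(2),"tilt",np.degrees(np.arccos(-R[2,2])).round(2),"F",s["ft_force"].round(1),"open",round(s["opening"],3),"grip",round(s["finger_force"],2))
    for t in ts:
        print(t,(R.T@(np.array(t[:3])-s["tool_pos"])).round(4), round(yaw-t[3],1) if len(t)>3 else 0)
E
python3 -c "
from h import *
go((.552,-.238,.256,6),(.552,-.238,.186,6),(.575,-.2355,.1535,6))"
```

```text
t 0.1 pos [ 0.1354 -0.5584  0.2555] yaw 13.62 tilt 0.1 F [-0.3  0.   0.1] open 1.003 grip 0.0
(0.552, -0.238, 0.256, 6) [ 0.4804 -0.2132 -0.    ] 7.6
(0.552, -0.238, 0.186, 6) [ 0.4803 -0.2131  0.07  ] 7.6
(0.575, -0.2355, 0.1535, 6) [ 0.5033 -0.2101  0.1025] 7.6
```

Call:
{"name": "arm_command", "arguments": {"series": [[1, [0.48, -0.213, 0], 7.6], [1, [0.48, -0.213, 0], 7.6], [1, [0.48, -0.213, 0], 7.6], [1, [0.48, -0.213, 0], 7.6], [1, [0.48, -0.213, 0], 7.6], [1, [0.48, -0.213, 0], 7.6], [1, [0.48, -0.213, 0], 7.6], [1, [0.48, -0.213, 0], 7.6], [1, [0.48, -0.213, 0], 7.6], [1, [0.48, -0.213, 0], 7.6], [1, [0.48, -0.213, 0], 7.6], [1, [0.48, -0.213, 0], 7.6], [1, [0.48, -0.213, 0], 7.6], [1, [0.48, -0.213, 0], 7.6], [1, [0.48, -0.213, 0.07], 7.6], [1, [0.48, -0.213, 0.07], 7.6], [1, [0.48, -0.213, 0.07], 7.6], [1, [0.48, -0.213, 0.07], 7.6]], "newtons": 30}}

```text
clock: 1.6
tool_pos: [0.5504, -0.2385, 0.1848]
tcp_rot: [-3.135, -0.165, 0.006]
ft_force: [0.0, -0.5, 1.2]
opening: 0.001
finger_force: 0.0
```

```bash
python3 - <<'E'
from h import *
import cv2
go((.575,-.2355,.1535,6),(.5839,-.2346,.1408,6))
a=env.get_image("scene")[160:340,130:370];b=env.get_image("top")[90:270,300:540]
cv2.imwrite("pics/p1.png",cv2.resize(np.hstack([a,b])[:,:,::-1],None,fx=1.66,fy=1.66,interpolation=cv2.INTER_CUBIC))
E
```

```text
t 1.6 pos [ 0.5504 -0.2385  0.1848] yaw 6.01 tilt 0.26 F [ 0.  -0.5  1.2] open 0.001 grip 0.0
(0.575, -0.2355, 0.1535, 6) [ 0.0249 -0.0003  0.0313] 0.0
(0.5839, -0.2346, 0.1408, 6) [ 0.0339 -0.0003  0.0439] 0.0
```

View pics/p1.png

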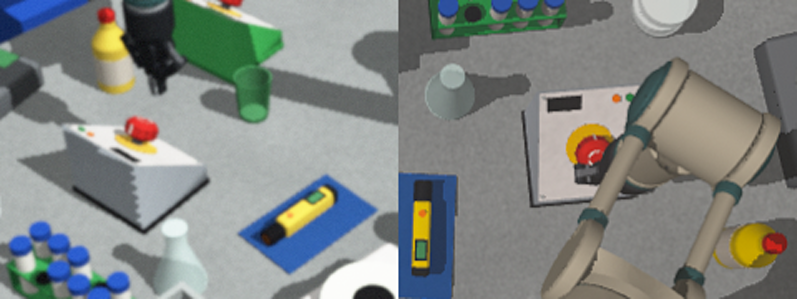

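The closed tips sit in front of and above the red head, lined up with it. Pressing along the axis next.

Call:
{"name": "arm_command", "arguments": {"series": [[1, [0.019, 0, 0.023], 0], [1, [0.0249, 0, 0.0313], 0], [1, [0.026, 0, 0.033], 0], [1, [0.0275, 0, 0.035], 0], [1, [0.029, 0, 0.037], 0], [1, [0.0305, 0, 0.039], 0], [1, [0.032, 0, 0.0415], 0], [1, [0.0338, 0, 0.044], 0], [1, [0.0338, 0, 0.044], 0]]}}

```text
clock: 2.45
tool_pos: [0.5854, -0.2356, 0.1431]
tcp_rot: [3.136, 0.165, 0.001]
ft_force: [-1.0, 0.3, 4.0]
opening: 0.001
finger_force: 2.3
```

Call:
{"name": "arm_command", "arguments": {"series": [[1, [0.0012, 0, 0.0016], 0], [1, [0.0023, 0, 0.0033], 0], [1, [0.0034, 0, 0.0049], 0], [1, [0.0034, 0, 0.0049], 0]]}}

```text
clock: 2.78
tool_pos: [0.5859, -0.2358, 0.1424]
tcp_rot: [3.134, 0.167, -0.006]
ft_force: [-13.6, 0.5, 27.5]
opening: 0.004
finger_force: 14.8
```

Call:
{"name": "arm_command", "arguments": {"series": [[1, [-0.01, 0, -0.014], 0], [1, [-0.03, 0, -0.05], 0], [1, [-0.04, 0, -0.09], 0], [-0.2, [-0.05, 0, -0.12], 0], [-0.2, [-0.05, 0, -0.12], 0]]}}

```text
clock: 3.2
tool_pos: [0.5405, -0.2419, 0.2649]
tcp_rot: [3.13, 0.164, 0.017]
ft_force: [0.4, 0.0, 0.1]
opening: 0.271
finger_force: 0.0
```

```bash
python3 - <<'E'
from h import *
import cv2
go((.484,.0148,.2,0),(.484,.0148,.02,0))
a=env.get_image("scene")[200:290,150:270]
b=cv2.imread("pics/scene0.png")[200:290,150:270,::-1]
cv2.imwrite("pics/p2.png",cv2.resize(np.hstack([b,a])[:,:,::-1],None,fx=3.3,fy=3.3,interpolation=cv2.INTER_CUBIC))
E
```

```text
t 3.2 pos [ 0.5405 -0.2419  0.2649] yaw 5.99 tilt 0.76 F [0.4 0.  0.1] open 0.271 grip 0.0
(0.484, 0.0148, 0.2, 0) [-0.0301 -0.2617  0.0625] 6.0
(0.484, 0.0148, 0.02, 0) [-0.032  -0.2632  0.2425] 6.0
```

View pics/p2.png

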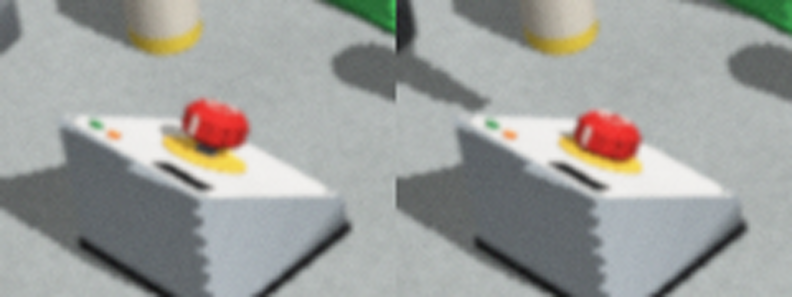

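The left half (before) shows the head up, and the right half (now) shows it down on the yellow disc, so it's latched. Next I go above the thermometer, gripping about 35 mm towards its tail so it can pitch lens-down.

Call:
{"name": "arm_command", "arguments": {"series": [[-0.4, [-0.064, -0.263, 0.08], 6], [-0.4, [-0.064, -0.263, 0.08], 6], [-0.4, [-0.064, -0.263, 0.08], 6], [-0.4, [-0.064, -0.263, 0.08], 6], [-0.4, [-0.064, -0.263, 0.08], 6], [-0.4, [-0.064, -0.263, 0.08], 6], [-0.4, [-0.064, -0.263, 0.08], 6], [-0.4, [-0.064, -0.263, 0.08], 6], [-0.4, [-0.064, -0.263, 0.08], 6], [-0.4, [-0.064, -0.263, 0.08], 6]]}}

```text
clock: 4.08
tool_pos: [0.4483, 0.0145, 0.1769]
tcp_rot: [3.141, 0.002, 0.0]
ft_force: [-0.0, -0.3, 0.8]
opening: 0.701
finger_force: 0.0
```

```bash
python3 -c "
from h import *
go((.449,.0150,.034,0))"
```

```text
t 4.0833 pos [0.4483 0.0145 0.1769] yaw 0.07 tilt 0.03 F [-0.  -0.3  0.8] open 0.701 grip 0.0
(0.449, 0.015, 0.034, 0) [ 0.0007 -0.0005  0.1429] 0.1
```

Call:
{"name": "arm_command", "arguments": {"series": [[-0.4, [0, 0, 0.05], 0], [-0.4, [0, 0, 0.1], 0], [-0.4, [0, 0, 0.13], 0], [-0.4, [0, 0, 0.143], 0], [-0.4, [0, 0, 0.143], 0], [1, [0, 0, 0.143], 0], [1, [0, 0, 0.143], 0], [1, [0, 0, 0.143], 0], [1, [0, 0, 0.143], 0], [1, [0, 0, 0.143], 0], [1, [0, 0, 0.143], 0], [1, [0, 0, 0.12], 0], [1, [0, 0, 0.08], 0], [1, [0, 0, 0.04], 0], [1, [0, 0, 0], 0], [1, [0, 0, 0], 0], [1, [0, 0, 0], 0]], "newtons": 20}}

```text
clock: 5.5
tool_pos: [0.4492, 0.0147, 0.1801]
tcp_rot: [3.141, 0.001, 0.011]
ft_force: [-0.4, 0.4, -1.6]
opening: 0.319
finger_force: 20.2
```

```bash
python3 - <<'E'
from h import *
import cv2
go()
a=env.get_image("scene")[180:340,200:410];b=env.get_image("top")[140:300,220:430]
cv2.imwrite("pics/p3.png",cv2.resize(np.hstack([a,b])[:,:,::-1],None,fx=1.9,fy=1.9,interpolation=cv2.INTER_CUBIC))
E
```

```text
t 5.5 pos [0.4492 0.0147 0.1801] yaw 0.04 tilt 0.39 F [-0.4  0.4 -1.6] open 0.319 grip 20.25
```

View pics/p3.png

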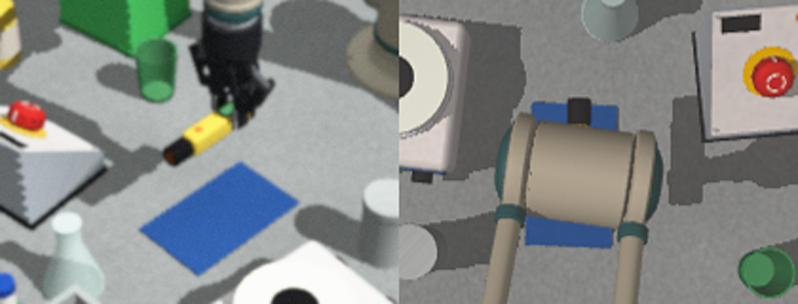

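Held. The lens end appears at scene pixel (291,262) and top pixel (315,193). I'll triangulate its tilt.

```bash
python3 - <<'E'
from h import *
print(tri((291,261),(315,194)), tri((289,263),(315,194)))
# predicted lens for tilts, pivot at TCP+6mm ahead; lens in pivot frame 0.112 fwd, ~-0.007 down
p=np.array([.4492,.0147,.174])
for t in(0,5,10,20,30):
    a=np.radians(t);v=np.array([.11*np.cos(a)-.008*np.sin(a),0,-.11*np.sin(a)-.008*np.cos(a)])
    print(t,(p+v).round(3),proj("scene",p+v),proj("top",p+v))
E
```

```text
(array([0.5527, 0.014 , 0.1633]), np.float64(0.0011)) (array([0.555 , 0.0124, 0.1569]), np.float64(0.0055))
0 [0.559 0.015 0.166] [[289.5 261.6]] [[314.9 190.8]]
5 [0.558 0.015 0.156] [[289.9 264.3]] [[314.9 191.9]]
10 [0.556 0.015 0.147] [[290.5 266.8]] [[314.9 193.3]]
20 [0.55  0.015 0.129] [[292.5 270.9]] [[314.8 197. ]]
30 [0.54  0.015 0.112] [[295.3 273.9]] [[314.7 201.8]]
```

The tilt is about 0–4°, so the grip doesn't let it droop. The tool can't pitch, so I'll lever the tail up on the fixed stop box's sloped front edge, well clear of the stop. That pivots the thermometer lens-down in the grip.

Call:
{"name": "arm_command", "arguments": {"series": [[1, [0.02, 0.07, 0], -7], [1, [0.059, 0.193, 0], -14], [1, [0.059, 0.193, 0], -21], [1, [0.059, 0.193, 0], -28], [1, [0.059, 0.193, 0], -35], [1, [0.059, 0.193, 0], -42], [1, [0.059, 0.193, 0], -49], [1, [0.059, 0.193, 0], -56], [1, [0.059, 0.193, 0], -63], [1, [0.059, 0.193, 0], -70], [1, [0.059, 0.193, 0], -77], [1, [0.059, 0.193, 0], -84], [1, [0.059, 0.193, 0], -90]]}}

```text
clock: 6.68
tool_pos: [0.5054, -0.1776, 0.1746]
tcp_rot: [-2.211, -2.225, 0.003]
ft_force: [-0.6, -0.4, -1.0]
opening: 0.322
finger_force: 20.4
```

Call:
{"name": "arm_command", "arguments": {"series": [[1, [0, 0, 0], -7], [1, [0, 0, 0], -14], [1, [0, 0, 0], -21], [1, [0, 0, 0], -28], [1, [0, 0, 0], -35], [1, [0, 0, 0], -42], [1, [0, 0, 0], -49], [1, [0, 0, 0], -56], [1, [0, 0, 0], -63], [1, [0, 0, 0], -70], [1, [0, 0, 0.02], -77], [1, [0, 0, 0.05], -84], [1, [0, 0, 0.07], -90], [1, [0, 0, 0.07], -90], [1, [0, 0, 0.07], -90]]}}

```text
clock: 7.93
tool_pos: [0.505, -0.1773, 0.1049]
tcp_rot: [-0.004, -3.136, -0.005]
ft_force: [0.8, 0.5, -0.5]
opening: 0.323
finger_force: 20.4
```

```bash
python3 -c "
from h import *
go((.5085,-.178,.0865,180),(.5085,-.178,.073,180))"
```

```text
t 7.9333 pos [ 0.505  -0.1773  0.1049] yaw 179.87 tilt 0.37 F [ 0.8  0.5 -0.5] open 0.323 grip 20.44
(0.5085, -0.178, 0.0865, 180) [-0.0036 -0.0007  0.0184] -0.1
(0.5085, -0.178, 0.073, 180) [-0.0037 -0.0008  0.0319] -0.1
```

Call:
{"name": "arm_command", "arguments": {"series": [[1, [-0.0036, -0.0008, 0.01], 0], [1, [-0.0036, -0.0008, 0.018], 0], [1, [-0.0036, -0.0008, 0.021], 0], [1, [-0.0036, -0.0008, 0.024], 0], [1, [-0.0036, -0.0008, 0.027], 0], [1, [-0.0036, -0.0008, 0.027], 0]]}}

```text
clock: 8.43
tool_pos: [0.5093, -0.1789, 0.0807]
tcp_rot: [0.001, -3.139, -0.0]
ft_force: [-4.0, 0.7, 3.0]
opening: 0.325
finger_force: 20.8
```

Call:
{"name": "arm_command", "arguments": {"series": [[1, [0, 0, 0.003], 0], [1, [0, 0, 0.006], 0], [1, [0, 0, 0.008], 0], [1, [0, 0, 0.009], 0], [1, [0, 0, 0.009], 0]]}}

```text
clock: 8.85
tool_pos: [0.5081, -0.1789, 0.0718]
tcp_rot: [0.001, -3.137, -0.0]
ft_force: [-7.0, -0.8, 5.0]
opening: 0.323
finger_force: 22.6
```

```bash
python3 - <<'E'
from h import *
import cv2
go()
a=env.get_image("scene")[180:340,160:400];b=env.get_image("top")[140:300,270:510]
cv2.imwrite("pics/p4.png",cv2.resize(np.hstack([a,b])[:,:,::-1],None,fx=1.66,fy=1.66,interpolation=cv2.INTER_CUBIC))
E
```

```text
t 8.85 pos [ 0.5081 -0.1789  0.0718] yaw -179.95 tilt 0.25 F [-7.  -0.8  5. ] open 0.323 grip 22.56
```

View pics/p4.png

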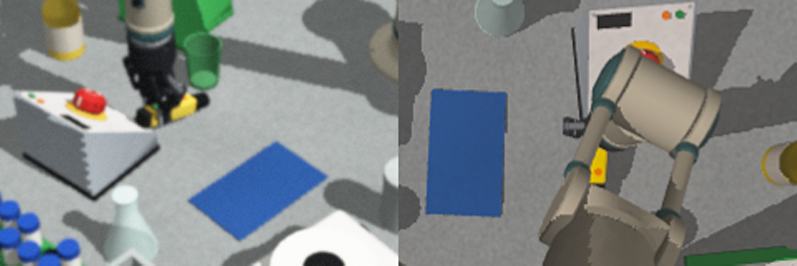

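Call:
{"name": "arm_command", "arguments": {"series": [[1, [0.005, 0, -0.03], 0], [1, [0.005, 0.02, -0.07], 7], [1, [-0.08, 0.099, -0.148], 14], [1, [-0.08, 0.099, -0.148], 21], [1, [-0.08, 0.099, -0.148], 28], [1, [-0.08, 0.099, -0.148], 35], [1, [-0.08, 0.099, -0.148], 42], [1, [-0.08, 0.099, -0.148], 49], [1, [-0.08, 0.099, -0.148], 56], [1, [-0.08, 0.099, -0.148], 63], [1, [-0.08, 0.099, -0.148], 70], [1, [-0.08, 0.099, -0.148], 77], [1, [-0.08, 0.099, -0.148], 84], [1, [-0.08, 0.099, -0.148], 90], [1, [-0.08, 0.099, -0.148], 90], [1, [-0.08, 0.099, -0.148], 90]]}}

```text
clock: 10.28
tool_pos: [0.5905, -0.08, 0.2195]
tcp_rot: [2.218, 2.224, 0.0]
ft_force: [0.4, 0.2, 0.1]
opening: 0.322
finger_force: 21.7
```

```bash
python3 - <<'E'
from h import *
import cv2
go()
a=env.get_image("scene")[140:300,200:410];b=env.get_image("top")[100:260,270:480]
cv2.imwrite("pics/p5.png",cv2.resize(np.hstack([a,b])[:,:,::-1],None,fx=1.9,fy=1.9,interpolation=cv2.INTER_CUBIC))
E
```

```text
t 10.2833 pos [ 0.5905 -0.08    0.2195] yaw 90.17 tilt 0.04 F [0.4 0.2 0.1] open 0.322 grip 21.7
```

View pics/p5.png

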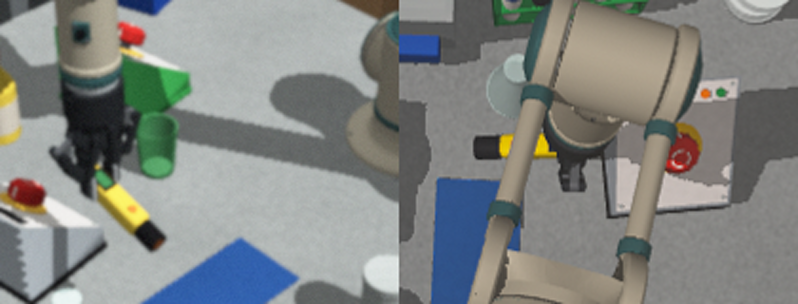

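The thermometer is now clearly pitched lens-down. The lens face is near (281,266) in the scene picture, and its end is at (309.5,178) in the top one.

```bash
python3 - <<'E'
from h import *
print(tri((281.6,266.3),(310,178)))
s=env.get_state();p=s["tool_pos"]+[0,0,-.006]
for t in(10,15,20,25,30):
    a=np.radians(t);L=.11
    v=np.array([0,L*np.cos(a)-.008*np.sin(a),-L*np.sin(a)-.008*np.cos(a)])
    print(t,(p+v).round(3),proj("scene",p+v),proj("top",p+v))
# yellow-body / barrel axis points in scene: junction barrel-body top edge
E
```

```text
(array([0.5892, 0.0241, 0.1761]), np.float64(0.0068))
10 [0.59  0.027 0.186] [[283.3 264.1]] [[309.9 175.6]]
15 [0.59  0.024 0.177] [[282.6 266.4]] [[311.1 176.4]]
20 [0.59  0.021 0.168] [[281.7 268.4]] [[312.7 177.1]]
25 [0.59  0.016 0.16 ] [[280.6 270.1]] [[314.6 177.8]]
30 [0.59  0.011 0.152] [[279.3 271.6]] [[316.7 178.4]]
```

```bash
python3 - <<'E'
from h import *
im=env.get_image("scene");hsv=cv2.cvtColor(im,cv2.COLOR_RGB2HSV)
m=cv2.inRange(hsv,(20,130,90),(35,255,255));m[:,:245]=0;m[:,290:]=0;m[:230]=0;m[285:]=0
c=max(cv2.findContours(m,0,1)[0],key=cv2.contourArea);print(cv2.boundingRect(c),cv2.contourArea(c),cv2.minAreaRect(c))
y,x=np.nonzero(m);print(len(x),cv2.fitLine(np.stack([x,y],1).astype(np.float32),2,0,.01,.01).ravel())
p=env.get_state()["tool_pos"]+[0,0,-.006]
for t in(5,10,15,20,25):
    a=np.radians(t);u=np.array([0,np.cos(a),-np.sin(a)]);w=np.array([0,np.sin(a),np.cos(a)])
    q=proj("scene",[p+u*.04-w*.008,p+u*.075-w*.008]);d=q[1]-q[0];print(t,q.tolist(),np.degrees(np.arctan2(d[1],d[0])).round(1))
E
```

```text
(252, 237, 26, 26) 312.0 ((263.0000305175781, 247.50001525878906), (30.405588150024414, 12.020814895629883), 45.0)
337 [  0.7292471   0.6842504 264.00296   248.69733  ]
5 [[263.6, 245.8], [273.6, 253.6]] 38.0
10 [[263.4, 246.7], [273.3, 255.3]] 41.0
15 [[263.1, 247.4], [272.8, 256.8]] 44.1
20 [[262.6, 248.1], [272.1, 258.2]] 46.8
25 [[262.2, 248.6], [271.3, 259.3]] 49.6
```

The tilt is about 15°, by slope and by triangulation. I'll aim with the lens 52 mm above the spot and 180 mm to the side, giving roughly 19 cm range, and hold.

Call:
{"name": "arm_command", "arguments": {"series": [[1, [0.02, -0.0025, 0.01], 0], [1, [0.04, -0.0025, 0.02], 0], [1, [0.054, -0.0025, 0.024], 0], [1, [0.054, -0.0025, 0.024], 0], [1, [0.054, -0.0025, 0.024], 0], [1, [0.054, -0.0025, 0.024], 0]]}}

```text
clock: 10.93
tool_pos: [0.5884, -0.0265, 0.1959]
tcp_rot: [2.219, 2.222, -0.0]
ft_force: [0.0, 0.0, 0.1]
opening: 0.322
finger_force: 21.7
```

```bash
python3 - <<'E'
from h import *
go()
im=env.get_image("scene");cv2.imwrite("pics/p6.png",cv2.resize(im[210:370,230:430,::-1],None,fx=3,fy=3,interpolation=cv2.INTER_CUBIC))
p=env.get_state()["tool_pos"];l=p+[0,.104,-.0425];a=np.radians(15);print(((proj("scene",[l,l+.187*np.array([0,np.cos(a),-np.sin(a)]),[.5881,.2579,.101]])-[230,210])*3))
E
```

```text
t 10.9333 pos [ 0.5884 -0.0265  0.1959] yaw 90.07 tilt 0.09 F [0.  0.  0.1] open 0.322 grip 21.69
[[207.3 222.6]
 [377.1 387. ]
 [377.1 390.3]]
```

View pics/p6.png

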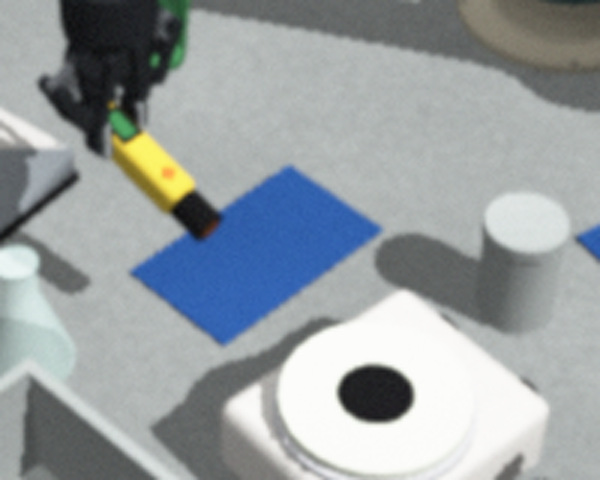

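The lens face is at (208,228) and its axis runs at about 45° to the spot at (377,390), perhaps a little steep. I'll raise it 5 mm and hold for over 2 s.

Call:
{"name": "arm_command", "arguments": {"series": [[1, [0, 0, -0.005], 0], [1, [0, 0, -0.005], 0], [1, [0, 0, -0.005], 0], [1, [0, 0, -0.005], 0], [1, [0, 0, -0.005], 0], [1, [0, 0, -0.005], 0], [1, [0, 0, -0.005], 0], [1, [0, 0, -0.005], 0], [1, [0, 0, -0.005], 0], [1, [0, 0, -0.005], 0], [1, [0, 0, -0.005], 0], [1, [0, 0, -0.005], 0], [1, [0, 0, -0.005], 0], [1, [0, 0, -0.005], 0], [1, [0, 0, -0.005], 0], [1, [0, 0, -0.005], 0], [1, [0, 0, -0.005], 0], [1, [0, 0, -0.005], 0], [1, [0, 0, -0.005], 0], [1, [0, 0, -0.005], 0]]}}

```text
clock: 12.65
tool_pos: [0.5879, -0.026, 0.2004]
tcp_rot: [2.221, 2.222, -0.0]
ft_force: [-0.4, -0.1, -1.2]
opening: 0.321
finger_force: 21.7
```

Call:
{"name": "arm_command", "arguments": {"series": [[1, [0, 0, 0], 0], [1, [0, 0, 0], 0], [1, [0, 0, 0], 0], [1, [0, 0, 0], 0], [1, [0, 0, 0], 0], [1, [0, 0, 0], 0], [1, [0, 0, 0], 0], [1, [0, 0, 0], 0], [1, [0, 0, 0], 0], [1, [0, 0, 0], 0], [1, [0, 0, 0], 0], [1, [0, 0, 0], 0]]}}

```text
clock: 13.65
tool_pos: [0.5879, -0.026, 0.2004]
tcp_rot: [-2.221, -2.222, 0.0]
ft_force: [-0.7, -0.1, -0.4]
opening: 0.322
finger_force: 21.7
```

Call:
{"name": "arm_command", "arguments": {"series": [[1, [0, -0.03, 0], 7], [1, [0.0485, -0.15, 0.03], 14], [1, [0.0485, -0.15, 0.03], 21], [1, [0.0485, -0.15, 0.03], 28], [1, [0.0485, -0.15, 0.06], 35], [1, [0.0485, -0.15, 0.06], 42], [1, [0.0485, -0.15, 0.06], 49], [1, [0.0485, -0.15, 0.06], 56], [1, [0.0485, -0.15, 0.06], 63], [1, [0.0485, -0.15, 0.06], 70], [1, [0.0485, -0.15, 0.06], 77], [1, [0.0485, -0.15, 0.06], 84], [1, [0.0485, -0.15, 0.06], 90], [1, [0.0485, -0.15, 0.06], 90], [1, [0.0485, -0.15, 0.06], 90]]}}

```text
clock: 14.9
tool_pos: [0.4379, 0.0224, 0.1405]
tcp_rot: [3.142, 0.005, 0.0]
ft_force: [0.5, 0.9, -1.0]
opening: 0.328
finger_force: 21.7
```

Call:
{"name": "arm_command", "arguments": {"series": [[1, [0, 0, 0.035], 0], [1, [0, 0, 0.065], 0], [1, [0, 0, 0.073], 0], [1, [0, 0, 0.08], 0], [1, [0, 0, 0.086], 0], [1, [0, 0, 0.092], 0], [1, [0, 0, 0.097], 0], [1, [0, 0, 0.1], 0], [1, [0, 0, 0.1], 0]]}}

```text
clock: 15.65
tool_pos: [0.4385, 0.0223, 0.0404]
tcp_rot: [3.141, 0.001, 0.002]
ft_force: [-0.2, -0.4, -0.1]
opening: 0.325
finger_force: 21.9
```

Call:
{"name": "arm_command", "arguments": {"series": [[1, [0, 0, 0.002], 0], [1, [0, 0, 0.004], 0], [1, [0, 0, 0.004], 0]]}}

```text
clock: 15.9
tool_pos: [0.4381, 0.0224, 0.0364]
tcp_rot: [3.141, 0.001, 0.001]
ft_force: [-1.8, 0.2, 1.5]
opening: 0.324
finger_force: 22.0
```

```bash
python3 - <<'E'
from h import *
go()
im=env.get_image("scene");cv2.imwrite("pics/p7.png",cv2.resize(im[220:340,250:400,::-1],None,fx=4,fy=4,interpolation=cv2.INTER_CUBIC))
E
```

```text
t 15.9 pos [0.4381 0.0224 0.0364] yaw 0.03 tilt 0.04 F [-1.8  0.2  1.5] open 0.324 grip 21.97
```

View pics/p7.png

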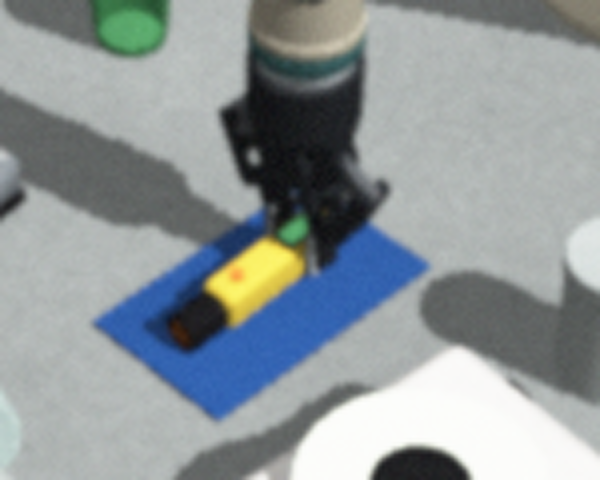

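It's on the mat, lens at (180,335), almost flat. I'll release it, back off upwards, and check the rest numerically, since that was the tenth picture.

Call:
{"name": "arm_command", "arguments": {"series": [[0.2, [0, 0, 0], 0], [-0.1, [0, 0, 0], 0], [-0.5, [0, 0, 0], 0], [-0.5, [0, 0, 0], 0], [-0.5, [0, 0, 0], 0], [-0.5, [0, 0, -0.03], 0], [-0.5, [0, 0, -0.07], 0], [-0.5, [0, 0, -0.11], 0], [-0.5, [0, 0, -0.15], 0], [-0.5, [0, 0, -0.19], 0], [-0.5, [0, 0, -0.19], 0], [-0.5, [0, 0, -0.19], 0]]}}

```text
clock: 16.95
tool_pos: [0.4394, 0.0223, 0.2289]
tcp_rot: [3.141, 0.001, 0.01]
ft_force: [0.2, -0.0, -1.2]
opening: 0.751
finger_force: 0.0
```

```bash
python3 - <<'E'
from h import *
go((.54,-.24,.23,6))
im=env.get_image("scene");hsv=cv2.cvtColor(im,cv2.COLOR_RGB2HSV)
m=cv2.inRange(hsv,(20,130,90),(35,255,255));y,x=np.nonzero(m[255:315,270:350]);x+=270;y+=255
print(len(x),x.mean(),y.mean(),at("scene",(x.mean(),y.mean()),.03))
b=cv2.imread("pics/scene0.png");h0=cv2.cvtColor(b,cv2.COLOR_BGR2HSV)
m0=cv2.inRange(h0,(20,130,90),(35,255,255));y0,x0=np.nonzero(m0[255:315,270:350]);x0+=270;y0+=255
print(len(x0),at("scene",(x0.mean(),y0.mean()),.03),[cv2.fitLine(np.stack(q,1).astype(np.float32),2,0,.01,.01).ravel()[:2] for q in((x,y),(x0,y0))])
r=lambda h:(lambda q:(q[1].mean()+190,q[0].mean()+225,len(q[0])))(np.nonzero(cv2.inRange(h[225:255,190:240],(0,150,80),(8,255,255))))
print("head scene now/up",r(hsv),r(h0))
E
```

```text
t 16.95 pos [0.4394 0.0223 0.2289] yaw 0.03 tilt 0.37 F [ 0.2 -0.  -1.2] open 0.751 grip 0.0
(0.54, -0.24, 0.23, 6) [ 0.1005  0.2623 -0.0003] -6.0
380 317.9921052631579 286.37631578947367 [0.4725 0.0289 0.03  ]
387 [0.4837 0.0229 0.03  ] [array([ 0.84019953, -0.54227734], dtype=float32), array([ 0.84505355, -0.5346817 ], dtype=float32)]
head scene now/up (np.float64(214.26285714285714), np.float64(240.9142857142857), 175) (np.float64(215.40571428571428), np.float64(237.82285714285715), 175)
```

The thermometer lies flat near the mat's centre and the head is still latched. For the twist I'll straddle the head at about +18° to the box and then pinch and turn in strokes of about 36°, because the slope limits finger swing.

```bash
python3 -c "
from h import *
go((.5965,-.233,.229,24),(.5965,-.233,.1275,24))"
```

```text
t 17.0 pos [0.4379 0.0224 0.2268] yaw 0.03 tilt 0.09 F [-0.2  0.4 -0.4] open 0.751 grip 0.0
(0.5965, -0.233, 0.229, 24) [ 0.1585  0.2555 -0.0019] -24.0
(0.5965, -0.233, 0.1275, 24) [0.1583 0.2555 0.0996] -24.0
```

Call:
{"name": "arm_command", "arguments": {"series": [[-0.6, [0.1585, 0.2555, 0], -24], [-0.6, [0.1585, 0.2555, 0], -24], [-0.6, [0.1585, 0.2555, 0], -24], [-0.6, [0.1585, 0.2555, 0], -24], [-0.6, [0.1585, 0.2555, 0], -24], [-0.6, [0.1585, 0.2555, 0], -24], [-0.6, [0.1585, 0.2555, 0], -24], [-0.6, [0.1585, 0.2555, 0], -24], [-0.6, [0.1585, 0.2555, 0], -24], [-0.6, [0.1585, 0.2555, 0.03], -24], [-0.6, [0.1585, 0.2555, 0.06], -24], [-0.6, [0.1585, 0.2555, 0.085], -24], [-0.6, [0.1585, 0.2555, 0.085], -24], [-0.6, [0.1585, 0.2555, 0.085], -24]], "newtons": 40}}

```text
clock: 18.17
tool_pos: [0.5944, -0.2312, 0.1389]
tcp_rot: [-3.068, -0.654, 0.008]
ft_force: [0.3, 1.1, 0.2]
opening: 0.801
finger_force: 0.0
```

```bash
python3 -c "
from h import *
go((.5965,-.233,.1275,24))"
```

```text
t 18.1667 pos [ 0.5944 -0.2312  0.1389] yaw 24.06 tilt 0.39 F [0.3 1.1 0.2] open 0.801 grip 0.0
(0.5965, -0.233, 0.1275, 24) [0.0012 0.0025 0.0114] 0.1
```

Call:
{"name": "arm_command", "arguments": {"series": [[-0.6, [0.001, 0.002, 0.005], 0], [-0.6, [0.001, 0.002, 0.009], 0], [-0.6, [0.001, 0.002, 0.011], 0], [-0.6, [0.001, 0.002, 0.011], 0]]}}

```text
clock: 18.5
tool_pos: [0.5984, -0.2344, 0.131]
tcp_rot: [3.072, 0.654, 0.001]
ft_force: [-0.6, 0.2, -0.0]
opening: 0.799
finger_force: 0.0
```

Call:
{"name": "arm_command", "arguments": {"series": [[-0.6, [-0.002, 0, 0.003], 0], [-0.6, [-0.002, 0, 0.006], 0], [-0.6, [-0.002, 0, 0.008], 0], [-0.6, [-0.002, 0, 0.008], 0]]}}

```text
clock: 18.83
tool_pos: [0.596, -0.2352, 0.1219]
tcp_rot: [-3.072, -0.654, 0.001]
ft_force: [-0.7, -0.8, 0.0]
opening: 0.802
finger_force: 0.0
```

Call:
{"name": "arm_command", "arguments": {"series": [[-0.6, [0, 0, 0.002], 0], [-0.6, [0, 0, 0.004], 0], [-0.6, [0, 0, 0.005], 0], [-0.6, [0, 0, 0.005], 0]]}}

```text
clock: 19.17
tool_pos: [0.5962, -0.2352, 0.117]
tcp_rot: [-3.072, -0.654, 0.001]
ft_force: [0.1, 0.3, -0.2]
opening: 0.801
finger_force: 0.0
```

Call:
{"name": "arm_command", "arguments": {"series": [[-0.3, [0, 0, -0.002], 0], [1, [0, 0, -0.002], 0], [1, [0, 0, -0.002], 0], [1, [0, 0, -0.002], 0], [1, [0, 0, -0.002], 0], [1, [0, 0, -0.002], 0]], "newtons": 40}}

```text
clock: 19.67
tool_pos: [0.5963, -0.2349, 0.1197]
tcp_rot: [-3.072, -0.654, -0.0]
ft_force: [-2.1, 2.8, 4.5]
opening: 0.606
finger_force: 40.6
```

The pinch opening is 51.5 mm, so the drum is gripped. Turning clockwise now.

Call:
{"name": "arm_command", "arguments": {"series": [[1, [0, 0, 0], 4], [1, [0, 0, 0], 8], [1, [0, 0, 0], 12], [1, [0, 0, 0], 16], [1, [0, 0, 0], 20], [1, [0, 0, 0], 24], [1, [0, 0, 0], 28], [1, [0, 0, 0], 32], [1, [0, 0, 0], 36], [1, [0, 0, 0], 36]]}}

```text
clock: 20.5
tool_pos: [0.5936, -0.2295, 0.121]
tcp_rot: [-3.114, 0.327, 0.011]
ft_force: [-8.5, 11.8, 17.5]
opening: 0.591
finger_force: 47.4
```

```bash
python3 -c "
from h import *
go();print(env.get_state()['ft_torque'])"
```

```text
t 20.5 pos [ 0.5936 -0.2295  0.121 ] yaw -11.97 tilt 0.7 F [-8.5 11.8 17.5] open 0.591 grip 47.4
[3.57611942 0.98427306 1.18777194]
```

Call:
{"name": "arm_command", "arguments": {"series": [[1, [0, 0, -0.002], 3], [1, [0, 0, -0.003], 6], [1, [0, 0, -0.004], 9], [1, [0, 0, -0.004], 12], [1, [0, 0, -0.004], 12]]}}

```text
clock: 20.92
tool_pos: [0.592, -0.2278, 0.1239]
tcp_rot: [-3.061, 0.65, 0.02]
ft_force: [-10.6, 15.4, 14.3]
opening: 0.592
finger_force: 42.6
```

Call:
{"name": "arm_command", "arguments": {"series": [[0, [0, 0, -0.003], 12], [-0.6, [0, 0, -0.004], 12], [-0.6, [0, 0, -0.004], 12], [-0.6, [0, 0, -0.004], 12], [-0.6, [0, 0, -0.03], 0], [-0.6, [0, 0, -0.06], -7], [-0.6, [0, 0, -0.09], -14], [-0.6, [0, 0, -0.09], -20], [-0.6, [0, 0, -0.09], -24], [-0.6, [0, 0, -0.09], -24]]}}

```text
clock: 21.75
tool_pos: [0.597, -0.2365, 0.2139]
tcp_rot: [3.14, 0.006, 0.003]
ft_force: [0.4, 0.3, -0.7]
opening: 0.8
finger_force: 0.0
```

```bash
cat >> h.py <<'E'
def head():
    for n in ("scene",):
        h=cv2.cvtColor(env.get_image(n),cv2.COLOR_RGB2HSV)
        q=np.nonzero(cv2.inRange(h[225:255,190:240],(0,150,80),(8,255,255)));print("red",n,q[1].mean()+190,q[0].mean()+225,len(q[0]),"rows",q[0].min()+225,q[0].max()+225)
E
python3 -c "
from h import *
go((.5965,-.235,.16,24),(.5965,-.235,.119,24));head()"
```

```text
t 21.75 pos [ 0.597  -0.2365  0.2139] yaw 0.21 tilt 0.15 F [ 0.4  0.3 -0.7] open 0.8 grip 0.0
(0.5965, -0.235, 0.16, 24) [-0.0005 -0.0016  0.0539] -23.8
(0.5965, -0.235, 0.119, 24) [-0.0006 -0.0017  0.0949] -23.8
red scene 215.41618497109826 237.80346820809248 173 rows 231 244
```

The head's centroid is back exactly at its original "up" pixel, so it has released. I'll withdraw, then check that the head's turn and the other objects match the first pictures.

Call:
{"name": "arm_command", "arguments": {"series": [[-0.6, [-0.1, 0, -0.05], 0], [-0.6, [-0.2, 0.0, -0.06], 0], [-0.6, [-0.25, -0.1, -0.06], 0], [-0.6, [-0.25, -0.1, -0.06], 0], [-0.6, [-0.25, -0.1, -0.06], 0], [-0.6, [-0.25, -0.1, -0.06], 0], [-0.6, [-0.25, -0.1, -0.06], 0], [-0.6, [-0.25, -0.1, -0.06], 0], [-0.6, [-0.25, -0.1, -0.06], 0], [-0.6, [-0.25, -0.1, -0.06], 0]]}}

```text
clock: 22.63
tool_pos: [0.3471, -0.1361, 0.2735]
tcp_rot: [3.14, -0.002, 0.002]
ft_force: [0.4, 0.1, 0.2]
opening: 0.799
finger_force: 0.0
```

```bash
python3 - <<'E'
from h import *
go();head()
for n in("scene","top"):
    a=env.get_image(n)[:,:,::-1].astype(int);b=cv2.imread(f"pics/{n}0.png").astype(int)
    s=np.s_[225:250,200:232] if n=="scene" else np.s_[168:196,402:434]
    print(n,"mean diff head",abs(a[s]-b[s]).mean(),"panel ref",abs(a-b)[s].max(), "bg", abs(a-b)[20:60,300:340].mean())
im=env.get_image("top");h=cv2.cvtColor(im,cv2.COLOR_RGB2HSV);m=cv2.inRange(h,(20,130,90),(35,255,255))
q=np.nonzero(m[190:270,290:345]);print("therm",at("top",(q[1].mean()+290,q[0].mean()+190),.03),len(q[0]))
E
```

```text
t 22.6333 pos [ 0.3471 -0.1361  0.2735] yaw -0.06 tilt 0.12 F [0.4 0.1 0.2] open 0.799 grip 0.0
red scene 215.46242774566474 237.79768786127167 173 rows 231 244
scene mean diff head 1.7004166666666667 panel ref 9 bg 41.49104166666667
top mean diff head 1.9914434523809523 panel ref 8 bg 2.544375
therm [0.4691 0.0226 0.03  ] 319
```

```bash
python3 -c "
from workcell import env
print(env.close_job())"
```

```text
the job is handed in; nothing more can be done
None
```

I handed the job in at about 23 s; the verdict wasn't shown. The stop was latched, twisted and is up and turned back, and the thermometer lies flat near the middle of its mat. The aim at the spot was held for over 2 s at about 19 cm (about 15° down), but it rests on my estimate from the pictures.

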